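# Hang the decal gauge level

## Task

Lift the flat metal decal gauge out of its storage rack and stand it on its foot in the slot of the resting block, letting go of it there. Then take it again in another grip, so that the gripper fits between the stand's tall posts, and hang it on the peg by the one hole that lets it hang level, at rest, as a height line for decorating mugs. Do not topple the gauge, and leave the mugs and the bowl where they are.

Things in the scene. Friction and masses are not known exactly. Their poses are not given: they have to be found in the camera images.
- gauge: Decal gauge: a flat aluminium plate, 8 mm thick throughout (faces look along its x), about 155 g. Origin: underside of the foot, below the tab's middle; z up, y along its length. Outline (y; z in mm): tab -20 to 20; 128 to 158. Bar with four holes -46 to 46; 100 to 128. Leg -12 to 12; 30 to 100. Foot, reaching to one side, -12 to 75; 0 to 30.
- gauge_tab (a point): Centre of the gauge's tab (40 x 30 x 8 mm), 143 mm above the foot's underside; the tab is the place to grasp: across its 40 mm ends (along y) or across its 8 mm faces (along x). Axes as the gauge.
- gauge_hole0 (a point): Centre of the first round hole in the bar, 16 mm across, right through along x, 14 mm below the tab's lower edge; y = -33 mm on the gauge (side away from the foot's reach).
- gauge_hole1 (a point): The second such hole, y = -11 mm.
- gauge_hole2 (a point): The third such hole, y = +11 mm (side towards which the foot reaches).
- gauge_hole3 (a point): The fourth such hole, y = +33 mm.
- rack: Fixed wooden rack, 162 mm high: base board 12 mm thick and two upright paddles, each 30 mm wide along y, 10 mm thick, 14 mm apart. The gauge starts upright on the board between them, its axes parallel to the rack's; they cover its faces to 8 mm below the tab's top, so only the tab's ends are free. Lift it straight up by over 155 mm to clear them. Origin: underside, below the gap; y along the gap.
- block_slot (a point): Middle of the slot's floor in the fixed wooden resting block (110 mm in x, 130 mm in y, 52 mm high). The slot is 13 mm wide (x), open at both ends, runs along y, its floor is 12 mm above the table and it is 40 mm deep; its mouth flares over the top 10 mm to 33 mm wide. The gauge's foot goes into it.
- peg_mid (a point): Middle of the stand's fixed peg, 160 mm above the table: a steel rod 8 mm across that points to this frame's -x, rising 5 degrees towards its tip. It is free from x = -39 (tip) to +35 mm, where a 40 mm wide post begins, its top 6 mm higher than this point. Cheek posts 265 mm high stand on both sides, inner faces at y = -95 and +95 mm, x -11 to 11 mm.
- peg_tip (a point): The peg's rounded tip, 39 mm from its middle towards -x, 163 mm above the table; same axes.
- mug1: Pink ceramic mug, 82 mm across, 90 mm high, handle at its +y; bystander. Origin: middle of its underside.
- mug2: Another such mug; bystander.
- bowl: Small white bowl, 100 mm across, 45 mm high; bystander. Origin: middle of its underside.
There are look-alikes about, which are no part of the job. Of the things like the gauge, leave any that is red; of the rest the larger one is meant.

How it is judged:
By the outcome, as a careful person would: the job done as asked, in the order asked, and still so for the second after the job is handed in, with the robot touching nothing.
It also fails if it takes over 66 s, if anything falls off the work surface, if the arm or the gripper's body presses on something with over 40 N, if the wrist force passes 120 N, or if a joint passes its speed limit or range.

## Robot

A 6-joint arm with a two-finger parallel gripper is mounted at the origin on the work surface. World frame = base frame: x ahead of the robot, y to its left, z up, the work surface at z = 0. Lengths are in m, angles in rad, forces in N, time in s.
With the tool pointing down it reaches from about 0.25 to 0.725 m from the base axis. Payload 4 kg.
Tool frame: the origin (TCP) lies midway between the tips of the shut fingers; the grasp point (between the pads) lies 19 mm behind it; z points along the fingers, y is the line along which they close (so a half turn about z gives the same grasp; the last joint's range is limited). The gripper opens to 85 mm and grips with 20 to 120 N. Pads are 22 mm wide; open, the fingers measure 114 mm over their backs; the gripper's body (76 mm by 85 mm) begins 54 mm behind the grasp point. The pads swing forward as they close: fully open they stand 13 mm farther back than shut.
Start: joints at [1.109, 0.241, 0.005, 1.335, 0, 1.571], TCP at [0.223, 0.448, 0.231] pointing down, gripper open.
Joint ranges: [-2.72, 2.72], [-1.05, 1.87], [-1.09, 1.28], [-1.99, 2.15], [-1.42, 1.44], [-3.14, 3.14]. Speed limits (rad/s): [2.79, 2.79, 3.14, 3.14, 3.14, 3.14].

## Interface

Orientations are given as a unit quaternion [x, y, z, w].
In Python, from workcell import monitor, vision, job gives the robot as it stands.
- The arm moves only by the tool move_arm, never from a script. Its argument "moves" is a list that holds one entry, the list of rows, each a list of 5 numbers: the shift along the world's x, y, z in m, then the turn about the world's z in degrees, then the opening in per cent of the stroke, from 0 (shut) to 100 (fully open). In form: [[[x, y, z, turn, gripper], ...]]. A call has 1 to 5 rows; each row is the pose to reach, as a shift and turn from the pose commanded when the call began; what a row does not reach only later rows make up. A row lasts 1/8 s, in which the tool goes at most 62.5 mm and 10.7 degrees, less where a joint would pass 70% of its speed; a pose out of reach is approached as far as the arm can. A call with a gripper value outside its range is refused whole. The fingers move at their own pace and stop on an object; the grip force is fixed at half the most. Time passes only in rows, so rows that repeat a pose let the fingers close. It gives the time, the measured TCP pose, the force, the opening and the grip force at its end, in the units of the state.
- monitor.get_obs(): the state, without advancing time (a new reading comes with each control period).
- vision.camera(name): name is "scene" or "top"; returns a dict with "color" (384x512x3 uint8, red, green, blue), "camera_matrix" (3x3 intrinsics, pixels), "eye" and "attitude" of the camera in the world. Camera axes: x right, y up, looking along -z (the intrinsics and any distortion apply to the point x, -y, -z); pixel columns grow to the right and rows downward; lengths in m; the calibration is good to about 2 mm. A picture is of the moment at which its call begins. There is no depth.
- job.job_done(): hands the job in; it is judged then, once.
The state is a dict: "clock": time; "joint_pos": joint angles; "joint_vel": joint speeds; "tau": joint torques, N m; "eef_pos": TCP position; "tool_rot": TCP orientation; "ft_force": force on the tool from outside, world axes, zero at the start; "ft_torque": the same for the moment, N m; "grip_width": finger opening in m; "grasp_force": force on a finger pad.
Only numpy, scipy, OpenCV 4.12 (cv2) and the standard library are available. Lean on these libraries where they do the work, as an engineer would, in place of code of your own. Each camera call takes 0.05 s, during which the arm holds its last target. There are 200 camera calls.

## Working session

There is one attempt and no reset: what is moved stays moved. The work goes in short steps, Python scripts to look and compute and a tool call to move; the robot and the scene stay as the last step left them, time stands still between calls to the robot, and variables do not carry over. Pictures are saved under pics/ and viewed, at most 10 in all, crops included, and the job is handed in when it is done.

Besides the shell and the picture viewer there is one more tool, called after ">>>" as name(argument=value, ...) on one line, values as JSON. move_arm: Moves the arm, as the interface text tells. Its arguments: {"type":"object","properties":{"moves":{"type":"array","items":{"type":"array","items":{"type":"array","items":{"type":"number"}}}}},"required":["moves"]}

```bash
ls; mkdir -p pics; python3 - <<'E'
from workcell import monitor, vision
import cv2
for n in("scene","top"):
    c=vision.camera(n); cv2.imwrite(f"pics/{n}0.png",cv2.resize(c["color"][:,:,::-1],(800,600),interpolation=cv2.INTER_CUBIC)); cv2.imwrite(f"pics/raw_{n}0.png",c["color"][:,:,::-1])
    print({k:v for k,v in c.items() if k!="color"})
print(monitor.get_obs())
E
```

```text
pics
{'camera_matrix': array([[459.09189321,   0.        , 266.00218297],
       [  0.        , 459.09189321, 191.32182785],
       [  0.        ,   0.        ,   1.        ]]), 'eye': array([ 1.04658293, -0.78462503,  1.10304289]), 'attitude': array([0.37096218, 0.1062222 , 0.27304134, 0.88122207])}
{'camera_matrix': array([[458.24274983,   0.        , 255.24374905],
       [  0.        , 458.24274983, 189.87170833],
       [  0.        ,   0.        ,   1.        ]]), 'eye': array([0.36571017, 0.0731124 , 1.33228931]), 'attitude': array([ 0.02939716, -0.03443743, -0.69581335,  0.71679401])}
{'clock': 0.1, 'joint_pos': array([ 1.10901371e+00,  2.41332572e-01,  3.85070009e-03,  1.33519154e+00,
       -2.02728214e-05,  1.57077171e+00]), 'joint_vel': array([-0.00037029, -0.00137033,  0.00196406,  0.00057766,  0.0003368 ,
       -0.00094628]), 'tau': array([-3.62307246e-04, -3.73138154e+01,  2.53010076e+01,  1.08461111e-02,
       -5.29921374e-05,  1.61102150e-06]), 'eef_pos': array([0.22252556, 0.44712012, 0.23050136]), 'tool_rot': array([ 2.28833181e-01,  9.73465199e-01, -9.15954677e-04, -2.04925179e-04]), 'ft_force': array([ 0.12499309, -0.76421322,  0.95453318]), 'ft_torque': array([-0.00960443,  0.01895441, -0.06878058]), 'grasp_force': 0.0, 'grip_width': 0.08517961299336997}
```

View pics/scene0.png

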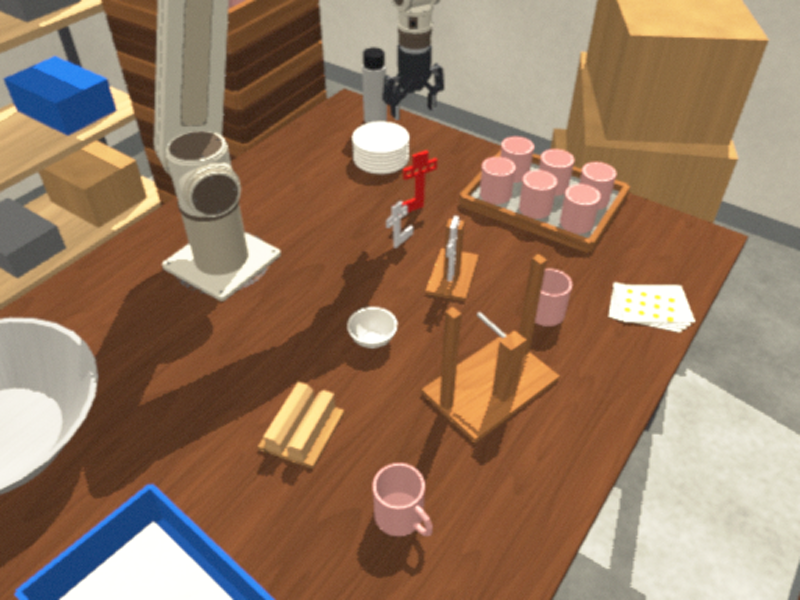

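View pics/top0.png

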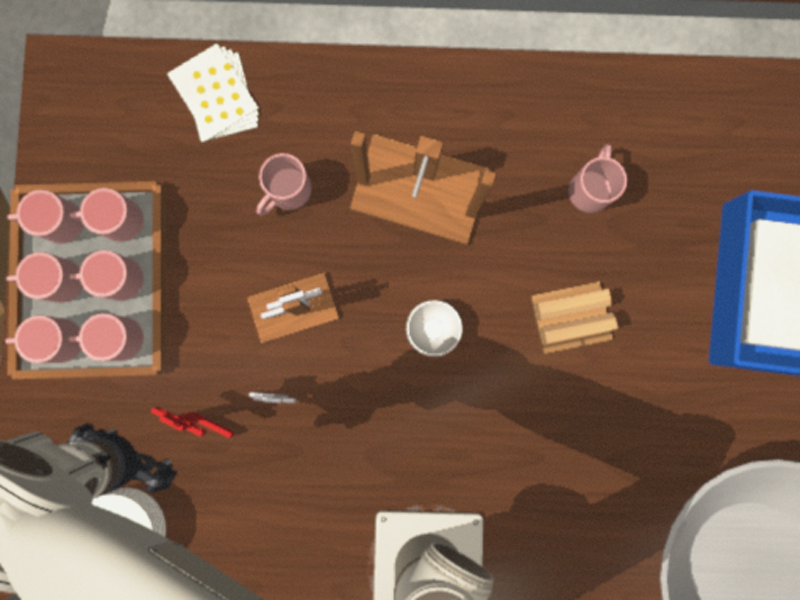

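Gauge-like things (scene picture): red one (420,180), small grey one (400,225), grey one in the rack (453,250). The red one is excluded. The racked one is the larger grey, so it should be the gauge. I'll confirm it in one composite of enlarged crops, which also serves for measuring.

```bash
cat > h.py <<'E'
import numpy as np, cv2
from scipy.spatial.transform import Rotation as R
import json
def cam(n):
    from workcell import vision
    return vision.camera(n)
def proj(c,p):
    q=(np.atleast_2d(p)-c["eye"])@R.from_quat(c["attitude"]).as_matrix()
    q=q*[1,-1,-1]
    u=q@c["camera_matrix"].T
    return u[:,:2]/u[:,2:]
def back(c,uv,z):
    uv=np.atleast_2d(uv).astype(float)
    d=np.c_[uv,np.ones(len(uv))]@np.linalg.inv(c["camera_matrix"]).T*[1,-1,-1]
    d=d@R.from_quat(c["attitude"]).as_matrix().T
    return c["eye"]+d*((z-c["eye"][2])/d[:,2])[:,None]
def tile(img,x0,y0,w,h,W,H):
    t=cv2.resize(img[y0:y0+h,x0:x0+w,::-1],(W,H),interpolation=cv2.INTER_CUBIC)
    s=W/w
    for v in range((x0+9)//10*10,x0+w,10):
        X=int((v-x0)*s); cv2.line(t,(X,0),(X,6),(0,255,0),1); cv2.putText(t,str(v),(X,16),0,.33,(0,255,0),1)
    for v in range((y0+9)//10*10,y0+h,10):
        Y=int((v-y0)*s); cv2.line(t,(0,Y),(6,Y),(0,255,0),1); cv2.putText(t,str(v),(8,Y+4),0,.33,(0,255,0),1)
    return t
E
python3 - <<'E'
from h import *
s=cam("scene");t=cam("top")
a=tile(s["color"],240,90,80,105,400,525)
cv2.imwrite("pics/c1.png",np.hstack([a[:,:400],np.vstack([tile(t["color"],150,160,80,60,400,300),tile(t["color"],330,170,80,45,400,225)])]))
cv2.imwrite("pics/c2.png",np.hstack([tile(t["color"],215,75,110,85,440,340),tile(s["color"],265,155,90,85,360,340)]))
E
```

```text
(no output)
```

View pics/c1.png

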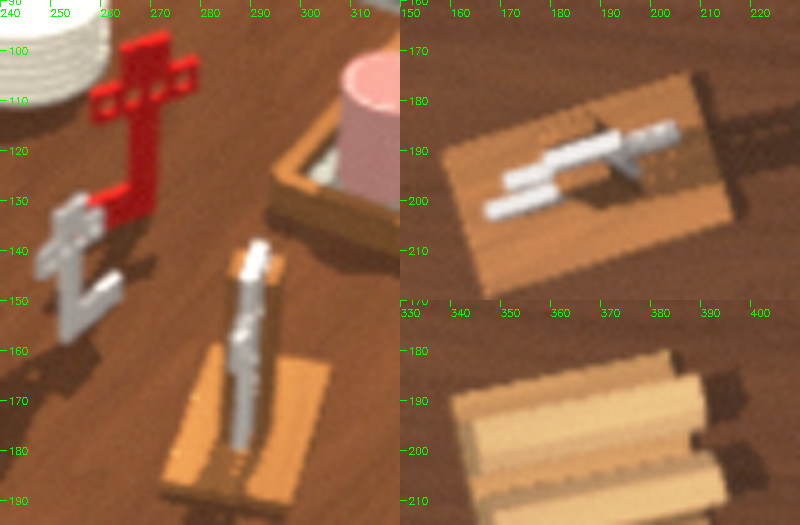

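View pics/c2.png

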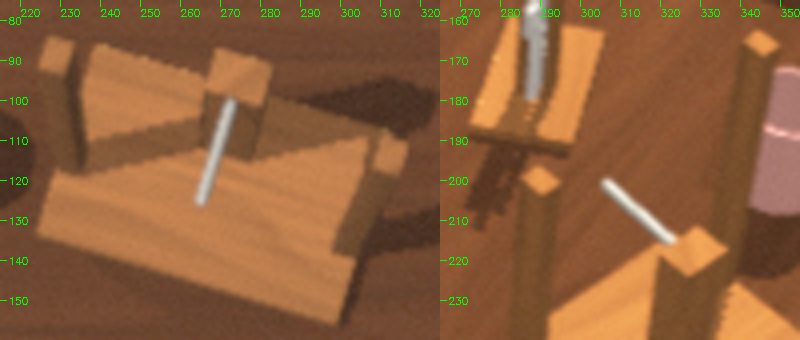

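The crop shows the racked plate (scene raw ~290,140 to 288,178) is plainly larger than the small grey one (252,145), so it is the gauge. Its foot reaches left in the top picture (+y). The peg runs from (265,125) to (273,100) in the top picture. Next I fit the poses.

```bash
cat > rc.py <<'E'
from h import *
G=[[(-4,4),(-20,20),(128,158)],[(-4,4),(-46,46),(100,128)],[(-4,4),(-12,12),(30,100)],[(-4,4),(-12,75),(0,30)]]
def cast(c,roi,boxes,pose):
    """label image: index of nearest box hit (-1 none). boxes list mm in local frame; pose x,y,yaw,z0 """
    x0,y0,w,h=roi; u,v=np.meshgrid(np.arange(x0,x0+w),np.arange(y0,y0+h))
    d=np.c_[u.ravel(),v.ravel(),np.ones(u.size)]@np.linalg.inv(c["camera_matrix"]).T*[1,-1,-1]
    d=d@R.from_quat(c["attitude"]).as_matrix().T
    M=R.from_euler("z",pose[2]).as_matrix()
    o=(c["eye"]-[pose[0],pose[1],pose[3]])@M*1000; d=d@M
    best=np.full(u.size,1e9);lab=np.full(u.size,-1)
    for i,b in enumerate(boxes):
        b=np.array(b,float); t1=(b[:,0]-o)/d; t2=(b[:,1]-o)/d
        n=np.minimum(t1,t2).max(1); f=np.maximum(t1,t2).min(1)
        hit=(n<f)&(n<best); best[hit]=n[hit]; lab[hit]=i
    return lab.reshape(h,w)
E
python3 - <<'E'
from rc import *
from scipy.optimize import least_squares, minimize
s=cam("scene");t=cam("top")
# peg
def f(p):
    M=R.from_euler("z",p[2]).as_matrix()
    P=np.array([[-.039,0,.1634],[.035,0,.157]])@M.T+[p[0],p[1],0]
    return np.r_[proj(t,P)-[[265.2,125.2],[273.2,99.5]],proj(s,P)-[[306.6,200.2],[323.3,215.2]]].ravel()
r=least_squares(f,[.6,.03,0]);print("peg x,y,yaw",r.x,np.degrees(r.x[2]),r.fun.round(1))
M=R.from_euler("z",r.x[2]).as_matrix()
C=np.array([[a*.011,b*.095,.265] for b in(1,-1) for a in(-1,1)])@M.T+[r.x[0],r.x[1],0]
print("cheek inner top corners top/scene",proj(t,C).round(1).tolist(),proj(s,C).round(1).tolist())
# gauge
rois=[(s,(275,130,35,60)),(t,(150,165,70,55))]
ms=[]
for c,(x,y,w,h) in rois:
    hsv=cv2.cvtColor(c["color"][y:y+h,x:x+w],cv2.COLOR_RGB2HSV)
    ms.append(((hsv[...,1]<70)&(hsv[...,2]>110)).astype(float))
boxes=G+[[(-17,-7),(-15,15),(-12,150)],[(7,17),(-15,15),(-12,150)]]
def cost(p):
    e=0
    for (c,roi),m in zip(rois,ms):
        l=cast(c,roi,boxes,[p[0],p[1],p[2],.012]); g=((l>=0)&(l<4)).astype(float)
        e+=((cv2.GaussianBlur(g,(0,0),.8)-cv2.GaussianBlur(m,(0,0),.8))**2).sum()
    return e
p0=back(t,[[186,190]],.17)[0]; print(p0,[m.sum() for m in ms])
best=min((minimize(cost,[p0[0]+dx,p0[1]+dy,a],method="Nelder-Mead",options=dict(initial_simplex=[[p0[0]+dx,p0[1]+dy,a],[p0[0]+dx+.01,p0[1]+dy,a],[p0[0]+dx,p0[1]+dy+.01,a],[p0[0]+dx,p0[1]+dy,a+.1]])) for a in(.1,.3) for dx in(0,) for dy in(0,-.01)),key=lambda r:r.fun)
print("gauge",best.x,np.degrees(best.x[2]),best.fun)
cv2.imwrite("pics/c3.png",np.hstack([tile(t["color"],333,175,70,55,420,330),tile(s["color"],160,235,65,65,380,330)]))
ov=[]
for (c,roi),W,H in zip(rois,(350,700),(600,550)):
    l=cast(c,roi,boxes,[*best.x,.012]); g=((l>=0)&(l<4)).astype(np.uint8)
    i=tile(c["color"],*roi,roi[2]*6,roi[3]*6); g=cv2.resize(g,(roi[2]*6,roi[3]*6),interpolation=cv2.INTER_NEAREST)
    cs,_=cv2.findContours(g,cv2.RETR_LIST,cv2.CHAIN_APPROX_NONE); cv2.drawContours(i,cs,-1,(255,0,0),1)
    ov.append(cv2.copyMakeBorder(i,0,360-i.shape[0],0,0,cv2.BORDER_CONSTANT))
cv2.imwrite("pics/c4.png",cv2.resize(np.vstack([np.hstack(ov)[:,:630],cv2.resize(cv2.imread("pics/c3.png"),(630,260))]),(800,600*1)))
E
```

```text
peg x,y,yaw [ 0.67701852  0.03659113 -0.27802628] -15.929732237463508 [-0.7  0.5 -0.3  0.3 -0.7  0.2  0.8  1.6]
cheek inner top corners top/scene [[231.2, 93.0], [234.0, 84.4], [307.4, 116.8], [310.1, 108.2]] [[340.6, 165.0], [346.4, 169.1], [289.7, 195.7], [295.5, 200.4]]
[0.46544673 0.24240581 0.17      ] [np.float64(193.0), np.float64(253.0)]
gauge [0.46583234 0.24391708 0.33049775] 18.936125955128333 19.858794950445972
```

View pics/c4.png

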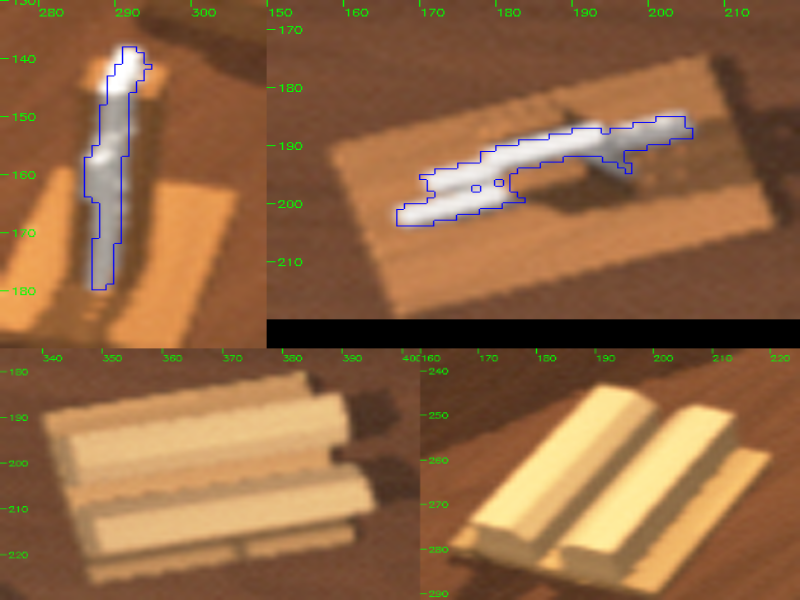

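The gauge fit is tight: (0.466, 0.244), yaw 18.9°, and its outline matches both views. Hole 2 (y=+11) lies under the CoM, which I calculate at y=+11.3 mm. Next I fit the block from its rail-top corners at z=52 and check the stand's yaw.

```bash
python3 - <<'E'
from rc import *
from scipy.optimize import least_squares
s=cam("scene");t=cam("top")
L=np.array([[.0345,.065,.052],[.0345,-.065,.052],[-.0345,.065,.052],[-.0345,-.065,.052]])
T=np.array([[345,194],[389,185],[349,219.5],[394,210]]);S=np.array([[213.1,249.6],[192.2,280.7],[189.7,243.1],[168.1,274]])
def f(p,w=(1,1),full=False):
    P=(L*[p[3],1,1])@R.from_euler("z",p[2]).as_matrix().T+[p[0],p[1],0]
    return np.r_[w[0]*(proj(t,P)-T),w[1]*(proj(s,P)-S)].ravel()
for w in((1,1),(1,0),(0,1)):
    r=least_squares(f,[.42,-.2,.2,1],args=(w,));print(w,r.x.round(4),np.degrees(r.x[2]).round(2),r.fun.round(1))
for z in(0,.012):
    b=back(t,[[224.5,133.7],[299.5,156.2]],z); d=b[1]-b[0]; print("stand yaw",np.degrees(np.arctan2(d[0],-d[1])),b.round(3).tolist())
E
```

```text
(1, 1) [ 0.453  -0.2512  0.2223  1.0477] 12.74 [-2.4  1.3 -1.3  1.5 -1.   1.1 -0.7  1.7  0.2  0.6 -0.2  5.1  1.2 -0.3
  0.3  3.4]
(1, 0) [ 0.457  -0.255   0.2224  1.0388] 12.74 [-1.   0.   0.1  0.2  0.3 -0.4  0.6  0.2  0.   0.  -0.   0.   0.   0.
  0.   0. ]
(0, 1) [ 0.4469 -0.2456  0.224   1.0653] 12.83 [-0.   0.  -0.   0.  -0.   0.  -0.   0.  -0.1 -1.6 -0.3  2.6  0.6 -2.5
 -0.1  0.9]
stand yaw -15.144493199219413 [[0.65, 0.161, 0.0], [0.59, -0.062, 0.0]]
stand yaw -15.144493199219426 [[0.648, 0.16, 0.012], [0.588, -0.061, 0.012]]
```

>>> move_arm(moves=[[[0.05,-0.04,0.04,10,100],[0.1,-0.08,0.05,20,100],[0.15,-0.12,0.05,30,100],[0.2,-0.16,0.05,40,100],[0.243,-0.203,0.05,45,100]]])

```text
clock: 1.02
eef_pos: [0.4398, 0.2691, 0.2813]
tool_rot: [-0.164, 0.987, 0.0, 0.0]
ft_force: [0.7, 0.8, -0.5]
grip_width: 0.0852
grasp_force: 0.0
```

```bash
python3 - <<'E'
from rc import *
from scipy.optimize import least_squares
s=cam("scene");t=cam("top")
L=np.array([[.0345,.065,.052],[.0345,-.065,.052],[-.0345,.065,.052],[-.0345,-.065,.052]])
T=np.array([[345,194],[389,185],[349,219.5],[394,210]]);S=np.array([[213.1,249.6],[192.2,280.7],[189.7,243.1],[168.1,274]])
S[:,1]=235+(S[:,1]-235)*5.846/5.077  # tile was stretched in y
def f(p,w=(1,1)):
    P=(L*[p[3],1,1])@R.from_euler("z",p[2]).as_matrix().T+[p[0],p[1],0]
    return np.r_[w[0]*(proj(t,P)-T),w[1]*(proj(s,P)-S)].ravel()
for w in((1,1),(1,0),(0,1)):
    r=least_squares(f,[.42,-.2,.2,1],args=(w,));print(w,r.x.round(4),np.degrees(r.x[2]).round(2),r.fun.round(1))
from workcell import monitor
o=monitor.get_obs(); M=R.from_quat(o["tool_rot"]).as_matrix(); print(o["eef_pos"],np.degrees(np.arctan2(M[1,1],M[0,1])),o["joint_pos"].round(2))
E
```

```text
(1, 1) [ 0.4566 -0.2558  0.2318  1.0522] 13.28 [-0.8  0.2  0.2 -0.   0.8  0.1  1.   0.3  0.1 -0.1  0.  -0.   0.8  0.1
  0.2 -0.6]
(1, 0) [ 0.457  -0.255   0.2224  1.0388] 12.74 [-1.   0.   0.1  0.2  0.3 -0.4  0.6  0.2  0.  -0.  -0.  -0.   0.  -0.
  0.  -0. ]
(0, 1) [ 0.4563 -0.2566  0.2423  1.0658] 13.88 [-0.   0.   0.  -0.   0.   0.   0.   0.  -0.2 -0.1  0.2  0.2  0.1  0.2
 -0.1 -0.3]
[0.44233757 0.26584831 0.28077402] 108.14335527346907 [ 0.54  0.26  0.16  1.47 -0.    0.23]
```

>>> move_arm(moves=[[[0.0235,-0.022,0,0.8,100],[0.0235,-0.022,-0.05,0.8,100],[0.0235,-0.022,-0.05,0.8,100]]])

```text
clock: 1.5
eef_pos: [0.4587, 0.2463, 0.227]
tool_rot: [-0.168, 0.986, -0.002, -0.005]
ft_force: [-0.2, -1.0, -0.4]
grip_width: 0.0855
grasp_force: 0.0
```

```bash
cat > st.py <<'E'
from h import *
from workcell import monitor
o=monitor.get_obs(); M=R.from_quat(o["tool_rot"]).as_matrix(); print(o["clock"],o["eef_pos"].round(4),"tool y",np.degrees(np.arctan2(M[1,1],M[0,1])).round(2),"z",M[:,2].round(4),"j",o["joint_pos"].round(2),"F",o["ft_force"].round(1),"T",o["ft_torque"].round(2),o["grip_width"].round(4),o["grasp_force"])
E
python3 st.py
```

```text
Traceback (most recent call last):
  File "st.py", line 3, in <module>
    o=monitor.get_obs(); M=R.from_quat(o["tool_rot"]).as_matrix(); print(o["clock"],o["eef_pos"].round(4),"tool y",np.degrees(np.arctan2(M[1,1],M[0,1])).round(2),"z",M[:,2].round(4),"j",o["joint_pos"].round(2),"F",o["ft_force"].round(1),"T",o["ft_torque"].round(2),o["grip_width"].round(4),o["grasp_force"])
                                                                                                                                                                                                                                                                         ^^^^^^^^^^^^^^^^^^^^^
AttributeError: 'float' object has no attribute 'round'
```

>>> move_arm(moves=[[[0,0,0,0,100],[0,0,0,0,100]]])

```text
clock: 1.75
eef_pos: [0.4631, 0.2492, 0.2335]
tool_rot: [-0.168, 0.986, 0.001, 0.002]
ft_force: [-1.2, -0.2, 0.3]
grip_width: 0.0856
grasp_force: 0.0
```

```bash
sed -i 's/o\["grip_width"\].round(4)/round(o["grip_width"],4)/' st.py; python3 st.py
```

```text
1.75 [0.4631 0.2492 0.2335] tool y 109.39 z [ 0.0039  0.0022 -1.    ] j [0.49 0.29 0.07 1.35 0.   0.16] F [-1.2 -0.2  0.3] T [-0.04 -0.06  0.03] 0.0856 0.0
```

>>> move_arm(moves=[[[0,0,-0.03,0,100],[0,0,-0.03,0,100],[0,0,-0.03,0,100],[0,0,-0.03,0,100]]])

```text
clock: 2.25
eef_pos: [0.4628, 0.2485, 0.2026]
tool_rot: [-0.168, 0.986, 0.0, 0.001]
ft_force: [0.5, 0.2, 0.3]
grip_width: 0.0854
grasp_force: 0.0
```

```bash
python3 st.py; python3 - <<'E'
from h import *
for i in range(2):
    s=cam("scene"); exec(open("st.py").read())
t=cam("top")
cv2.imwrite("pics/d1.png",np.hstack([tile(s["color"],250,95,75,105,375,525),tile(t["color"],150,140,85,105,425,525)]))
E
```

```text
2.25 [0.4628 0.2485 0.2026] tool y 109.35 z [ 0.0023  0.0013 -1.    ] j [0.49 0.3  0.01 1.28 0.   0.16] F [0.5 0.2 0.3] T [-0.04 -0.02  0.  ] 0.0854 0.0
2.3 [0.4627 0.2484 0.2024] tool y 109.34 z [ 0.0021  0.0011 -1.    ] j [0.49 0.3  0.01 1.28 0.   0.15] F [ 1.  -0.3  0.2] T [ 0.03 -0.02 -0.03] 0.0854 0.0
2.35 [0.4626 0.2483 0.2021] tool y 109.34 z [ 1.6e-03  9.0e-04 -1.0e+00] j [0.49 0.3  0.01 1.28 0.   0.15] F [-0.2  0.5 -0.2] T [-0.   -0.01 -0.02] 0.0857 0.0
```

View pics/d1.png

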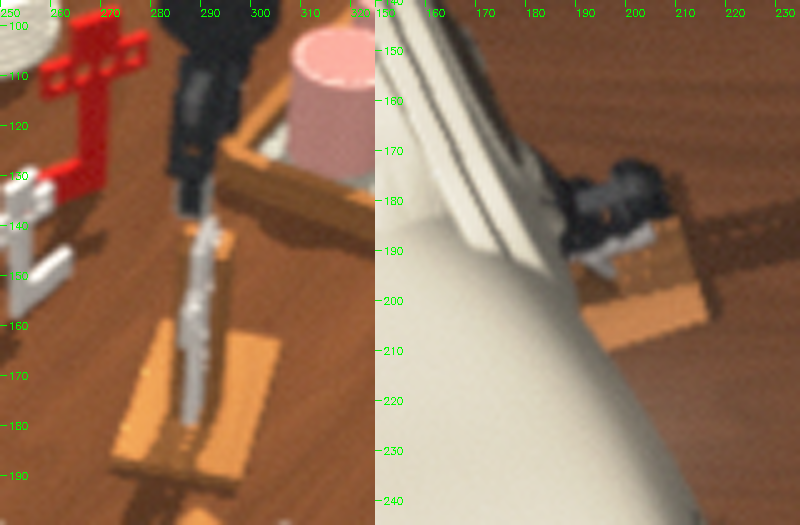

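>>> move_arm(moves=[[[0.003,-0.0045,0,-0.4,100],[0.003,-0.0045,-0.03,-0.4,100],[0.003,-0.0045,-0.06,-0.4,100],[0.003,-0.0045,-0.06,-0.4,100],[0.003,-0.0045,-0.06,-0.4,100]]])

```text
clock: 3.02
eef_pos: [0.4657, 0.2436, 0.1421]
tool_rot: [-0.164, 0.986, 0.0, 0.001]
ft_force: [-0.6, 0.0, -0.3]
grip_width: 0.085
grasp_force: 0.0
```

```bash
python3 st.py
```

```text
3.025 [0.4657 0.2436 0.1421] tool y 108.92 z [ 1.2e-03  5.0e-04 -1.0e+00] j [ 0.48  0.35 -0.09  1.13 -0.    0.15] F [-0.6  0.  -0.3] T [ 0.02  0.   -0.01] 0.085 0.0
```

>>> move_arm(moves=[[[0,0,0,0,0],[0,0,0,0,0],[0,0,0,0,0],[0,0,0,0,0],[0,0,0,0,0]]])

```text
clock: 3.65
eef_pos: [0.4657, 0.2436, 0.142]
tool_rot: [-0.164, 0.986, 0.0, 0.001]
ft_force: [-0.5, -1.1, 6.3]
grip_width: 0.0388
grasp_force: 60.3
```

```bash
python3 st.py
```

```text
3.65 [0.4657 0.2436 0.142 ] tool y 108.93 z [ 1.9e-03  6.0e-04 -1.0e+00] j [ 0.48  0.34 -0.09  1.13 -0.    0.15] F [-0.5 -1.1  6.3] T [-0.12  0.07 -0.01] 0.0388 60.31248450279236
```

>>> move_arm(moves=[[[0,0,0.025,0,0],[0,0,0.065,0,0],[0,0,0.105,0,0],[0,0,0.145,0,0],[0,0,0.175,0,0]]])

```text
clock: 4.28
eef_pos: [0.4649, 0.2436, 0.3172]
tool_rot: [-0.165, 0.986, 0.0, 0.0]
ft_force: [-0.2, 0.2, -1.4]
grip_width: 0.0384
grasp_force: 61.5
```

>>> move_arm(moves=[[[0,0,0,0,0],[0,0,0,0,0],[-0.015,-0.03,0,0,0],[-0.03,-0.08,0,0,0],[-0.04,-0.13,0,-1,0]]])

```text
clock: 4.9
eef_pos: [0.4233, 0.1122, 0.3136]
tool_rot: [-0.156, 0.988, -0.0, -0.002]
ft_force: [0.3, -0.6, -0.7]
grip_width: 0.0391
grasp_force: 61.5
```

```bash
python3 st.py; python3 - <<'E'
from h import *
s=cam("scene");t=cam("top")
cv2.imwrite("pics/d2.png",cv2.resize(s["color"][60:310,130:430,::-1],(720,600),interpolation=cv2.INTER_CUBIC))
E
```

```text
4.9 [0.4233 0.1122 0.3136] tool y 108.0 z [-0.0043 -0.0014 -1.    ] j [ 0.26  0.1   0.04  1.52 -0.   -0.05] F [ 0.3 -0.6 -0.7] T [-0.06 -0.07 -0.01] 0.0391 61.512229442596436
```

View pics/d2.png

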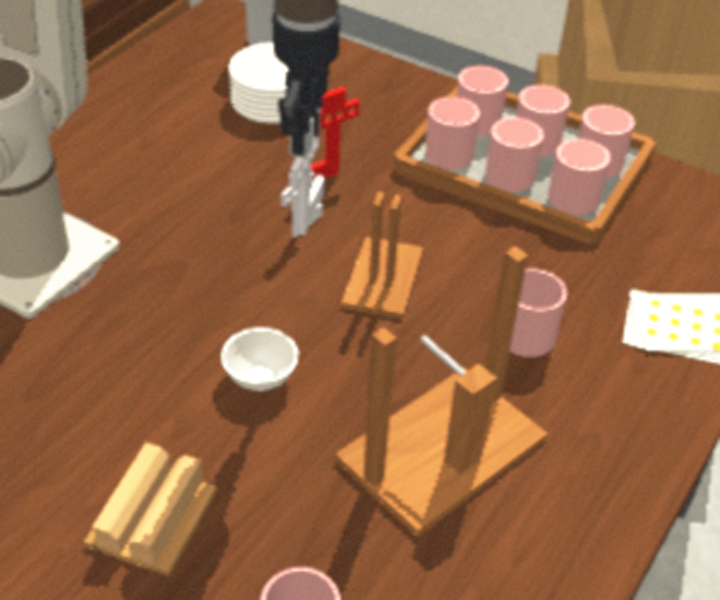

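>>> move_arm(moves=[[[0,-0.05,0,-1,0],[0.01,-0.11,0,-2,0],[0.02,-0.17,0,-3,0],[0.03,-0.23,0,-4,0],[0.035,-0.29,0,-4.8,0]]])

```text
clock: 5.62
eef_pos: [0.46, -0.1778, 0.314]
tool_rot: [-0.114, 0.993, 0.001, -0.001]
ft_force: [1.1, 0.8, -0.7]
grip_width: 0.0388
grasp_force: 61.8
```

>>> move_arm(moves=[[[0.005,-0.05,0,0,0],[0.005,-0.09,0,0,0],[0.005,-0.107,0,0,0],[0.005,-0.107,-0.04,0,0],[0.005,-0.107,-0.04,0,0]]])

```text
clock: 6.25
eef_pos: [0.4628, -0.2814, 0.2716]
tool_rot: [-0.115, 0.993, 0.003, -0.004]
ft_force: [-0.1, 0.6, -1.0]
grip_width: 0.0387
grasp_force: 61.7
```

>>> move_arm(moves=[[[0,0,0,0,0],[0,0,0,0,0]]])

```text
clock: 6.5
eef_pos: [0.4661, -0.2834, 0.2779]
tool_rot: [-0.115, 0.993, -0.001, 0.001]
ft_force: [0.2, 0.1, -0.8]
grip_width: 0.0386
grasp_force: 61.7
```

```bash
python3 st.py
```

```text
6.5 [ 0.4661 -0.2834  0.2779] tool y 103.2 z [ 0.0029 -0.0016 -1.    ] j [-0.55  0.32  0.23  1.48  0.   -0.78] F [ 0.2  0.1 -0.8] T [-0.01 -0.02  0.02] 0.0386 61.74900770187378
```

```bash
cat > fg.py <<'E'
from rc import *
from scipy.optimize import minimize
from workcell import monitor
def fit(cams,z0,p0,out,fit_z=False,thr=110):
    rois=[];ms=[]
    for n in cams:
        c=cam(n)
        P=np.array([[0,y,z] for y in(-.05,.08) for z in(0,.125)])@R.from_euler("z",p0[2]).as_matrix().T+[p0[0],p0[1],z0]
        q=proj(c,P); a=np.floor(q.min(0)-8).astype(int); b=np.ceil(q.max(0)+8).astype(int)
        roi=(a[0],a[1],*(b-a)); hsv=cv2.cvtColor(c["color"][a[1]:b[1],a[0]:b[0]],cv2.COLOR_RGB2HSV)
        m=((hsv[...,1]<75)&(hsv[...,2]>thr)).astype(float)
        l0=cast(c,roi,G,[*p0[:3],z0]); w=1-cv2.dilate((l0==0).astype(np.uint8),np.ones((9,9))).astype(float)
        w[:max(0,np.where(l0==1)[0].min()-2)]*= 1 if n=="top" else 0
        rois.append((c,roi));ms.append((m,w))
    def cost(p):
        e=0
        for (c,roi),(m,w) in zip(rois,ms):
            l=cast(c,roi,G,[*p[:3],p[3] if fit_z else z0]); g=(l>=0).astype(float)
            e+=(w*(cv2.GaussianBlur(g,(0,0),.8)-cv2.GaussianBlur(m,(0,0),.8))**2).sum()
        return e
    x0=np.array([*p0]+([z0] if fit_z else [])); st=np.array([.006,.006,.05]+([.006] if fit_z else []))
    r=minimize(cost,x0,method="Nelder-Mead",options=dict(initial_simplex=np.vstack([x0]+[x0+np.eye(len(x0))[i]*st[i] for i in range(len(x0))])))
    print("fit",r.x.round(4),"yaw",np.degrees(r.x[2]).round(2),"cost",round(cost(x0),1),round(r.fun,1))
    ov=[]
    for (c,roi) in rois:
        l=cast(c,roi,G,[*r.x[:3],r.x[3] if fit_z else z0]); k=6
        i=tile(c["color"],*roi,roi[2]*k,roi[3]*k); g=cv2.resize((l>=0).astype(np.uint8),(roi[2]*k,roi[3]*k),interpolation=0)
        cs,_=cv2.findContours(g,cv2.RETR_LIST,cv2.CHAIN_APPROX_NONE); cv2.drawContours(i,cs,-1,(255,0,0),1); ov.append(i)
    H=max(i.shape[0] for i in ov); o=np.hstack([cv2.copyMakeBorder(i,0,H-i.shape[0],0,0,cv2.BORDER_CONSTANT) for i in ov])
    k=min(800/o.shape[1],600/o.shape[0],1); cv2.imwrite(out,cv2.resize(o,None,fx=k,fy=k)); return r.x
E
python3 - <<'E'
from fg import *
for cs in(["scene"],["scene","top"]):
    o=monitor.get_obs();p=o["eef_pos"]; print(p.round(4)); fit(cs,p[2]-.130,[p[0],p[1],np.radians(13.2)],"pics/f%d.png"%len(cs))
E
```

```text
[ 0.4661 -0.2834  0.2779]
fit [ 0.4644 -0.2834  0.2377] yaw 13.62 cost 18.2 4.1
[ 0.466  -0.2835  0.2778]
fit [ 0.4654 -0.2845  0.2317] yaw 13.27 cost 137.8 127.9
```

View pics/f2.png

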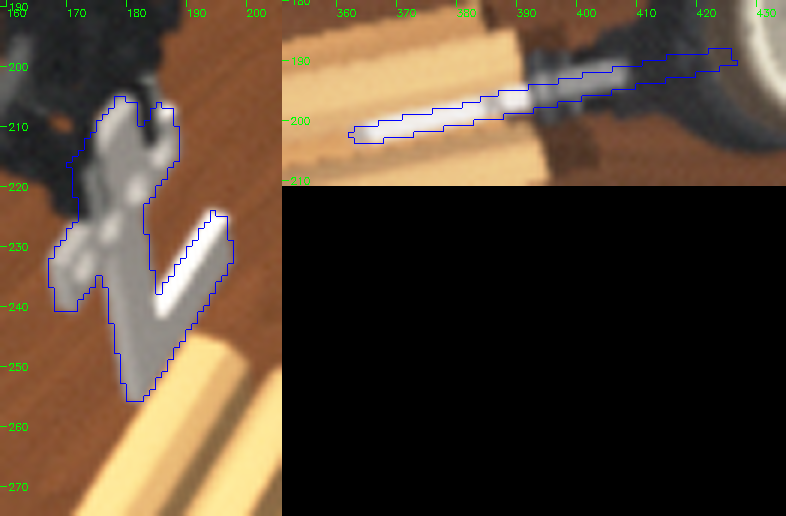

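The overlay shows the plate's outline matching in both views, centred within 1–2 mm of the TCP. It sits about 1.7 mm off the slot line. I descend.

>>> move_arm(moves=[[[-0.0015,-0.0005,-0.02,0,0],[-0.0015,-0.0005,-0.06,0,0],[-0.0015,-0.0005,-0.085,0,0],[-0.0015,-0.0005,-0.085,0,0],[-0.0015,-0.0005,-0.085,0,0]]])

```text
clock: 7.28
eef_pos: [0.4643, -0.2845, 0.1926]
tool_rot: [-0.114, 0.993, -0.001, 0.001]
ft_force: [0.8, -0.1, -1.3]
grip_width: 0.0384
grasp_force: 61.7
```

```bash
python3 - <<'E'
from fg import *
exec(open("st.py").read())
p=o["eef_pos"]; fit(["scene"],p[2]-.130,[p[0],p[1],np.radians(13.2)],"pics/f3.png")
E
```

```text
7.275 [ 0.4643 -0.2845  0.1926] tool y 103.14 z [ 0.002  -0.0012 -1.    ] j [-0.55  0.35  0.05  1.27  0.   -0.78] F [ 0.8 -0.1 -1.3] T [-0.12 -0.01 -0.01] 0.0384 61.730064153671265
fit [ 0.4624 -0.2838  0.2401] yaw 13.75 cost 15.4 4.6
```

>>> move_arm(moves=[[[0,0,-0.012,0,0],[0,0,-0.024,0,0],[0,0,-0.036,0,0],[0,0,-0.045,0,0],[0,0,-0.045,0,0]]])

```text
clock: 7.95
eef_pos: [0.4628, -0.2836, 0.1448]
tool_rot: [-0.114, 0.993, 0.001, -0.001]
ft_force: [-0.5, -0.5, -2.0]
grip_width: 0.0384
grasp_force: 61.8
```

>>> move_arm(moves=[[[0,0,-0.002,0,0],[0,0,-0.004,0,0],[0,0,-0.004,0,0]]])

```text
clock: 8.32
eef_pos: [0.4637, -0.2842, 0.1423]
tool_rot: [-0.114, 0.993, -0.0, 0.0]
ft_force: [0.9, 0.5, -2.0]
grip_width: 0.0387
grasp_force: 61.8
```

```bash
python3 st.py
```

```text
8.325 [ 0.4637 -0.2842  0.1423] tool y 103.14 z [ 5.e-04 -3.e-04 -1.e+00] j [-0.55  0.38 -0.04  1.15  0.   -0.78] F [ 0.9  0.5 -2. ] T [0.02 0.03 0.05] 0.0387 61.82568669319153
```

>>> move_arm(moves=[[[0,0,-0.001,0,0],[0,0,-0.001,0,0],[0,0,-0.002,0,0],[0,0,-0.002,0,0]]])

```text
clock: 8.82
eef_pos: [0.4644, -0.2845, 0.1419]
tool_rot: [-0.114, 0.993, -0.001, 0.001]
ft_force: [-0.6, -0.5, 8.2]
grip_width: 0.0386
grasp_force: 62.9
```

>>> move_arm(moves=[[[0,0,0.001,0,0],[0,0,0.001,0,55],[0,0,0.001,0,70],[0,0,0.001,0,100],[0,0,0.001,0,100]]])

```text
clock: 9.45
eef_pos: [0.4635, -0.284, 0.1408]
tool_rot: [-0.114, 0.993, 0.0, -0.0]
ft_force: [-0.5, -0.1, -0.2]
grip_width: 0.0854
grasp_force: 0.0
```

>>> move_arm(moves=[[[0,0,0,0,100],[0,0,0.02,0,100],[0,0,0.06,0,100],[0,0,0.09,0,100],[0,0,0.09,0,100]]])

```text
clock: 10.07
eef_pos: [0.4651, -0.285, 0.2339]
tool_rot: [-0.114, 0.993, -0.002, 0.002]
ft_force: [0.2, 0.1, 0.6]
grip_width: 0.0852
grasp_force: 0.0
```

```bash
python3 st.py;  python3 - <<'E'
from fg import *
fit(["scene","top"],.012,[.463,-.284,np.radians(13.2)],"pics/f4.png")
fit(["scene"],.012,[.463,-.284,np.radians(13.2)],"pics/f4.png")
E
```

```text
10.075 [ 0.4651 -0.285   0.2339] tool y 103.14 z [ 0.0053 -0.0033 -1.    ] j [-0.55  0.33  0.13  1.37 -0.   -0.78] F [0.2 0.1 0.6] T [-0.01 -0.02  0.03] 0.0852 0.0
fit [ 0.4613 -0.2835  0.2268] yaw 13.0 cost 98.9 88.8
fit [ 0.4577 -0.2824  0.2819] yaw 16.15 cost 87.2 40.4
```

```bash
python3 - <<'E'
from fg import *
s=cam("scene")
B=G[:2]+[[(-4,4),(-12,12),(50,100)]]
p0=[.463,-.284,np.radians(13.2)]
P=np.array([[0,y,z] for y in(-.05,.08) for z in(.05,.16)])@R.from_euler("z",p0[2]).as_matrix().T+[p0[0],p0[1],.012]
q=proj(s,P);a=np.floor(q.min(0)-4).astype(int);b=np.ceil(q.max(0)+4).astype(int);roi=(a[0],a[1],*(b-a))
hsv=cv2.cvtColor(s["color"][a[1]:b[1],a[0]:b[0]],cv2.COLOR_RGB2HSV); m=((hsv[...,1]<75)&(hsv[...,2]>110)).astype(float)
full=cast(s,roi,G,[*p0,.012]); w=1-cv2.dilate((full==3).astype(np.uint8),np.ones((5,5)))
def cost(p):
    l=cast(s,roi,B,[p[0],p[1],p[2],.012]);g=(l>=0)*1.
    return (w*(cv2.GaussianBlur(g,(0,0),.8)-cv2.GaussianBlur(m,(0,0),.8))**2).sum()
x0=np.array(p0);r=minimize(cost,x0,method="Nelder-Mead",options=dict(initial_simplex=[x0,x0+[.006,0,0],x0+[0,.006,0],x0+[0,0,.05]]))
print(r.x,np.degrees(r.x[2]),cost(x0),r.fun)
ov=np.vstack([np.hstack([tile(s["color"],*roi,roi[2]*6,roi[3]*6),cv2.cvtColor(cv2.resize((m*255).astype(np.uint8),(roi[2]*6,roi[3]*6)),cv2.COLOR_GRAY2BGR)])])
k=min(1,800/ov.shape[1],600/ov.shape[0]);cv2.imwrite("pics/f5.png",cv2.resize(ov,None,fx=k,fy=k))
E
```

```text
[ 0.46193189 -0.28496451  0.23466524] 13.445327909124014 17.766681658852242 11.753172347242835
```

>>> move_arm(moves=[[[0,0,0,-10.5,100],[0,0,0,-21,100],[0,0,0,-31.5,100],[0,0,0,-42,100],[0,0,0,-52.5,100]]])

```text
clock: 10.9
eef_pos: [0.4628, -0.2836, 0.2294]
tool_rot: [0.34, 0.941, 0.0, -0.001]
ft_force: [0.5, -0.1, -0.2]
grip_width: 0.086
grasp_force: 0.0
```

>>> move_arm(moves=[[[0,0,0,-10.5,100],[0,0,0,-21,100],[0,0,0,-31.5,100],[0,0,0,-37.5,100],[0,0,0,-37.5,100]]])

```text
clock: 11.52
eef_pos: [0.4629, -0.2837, 0.2297]
tool_rot: [0.621, 0.784, -0.0, -0.001]
ft_force: [0.4, 0.7, -0.5]
grip_width: 0.0854
grasp_force: 0.0
```

```bash
python3 st.py
```

```text
11.525 [ 0.4629 -0.2837  0.2297] tool y 13.21 z [-0.0023  0.0014 -1.    ] j [-0.55  0.33  0.12  1.37  0.    0.79] F [ 0.4  0.7 -0.5] T [-0.04  0.06  0.01] 0.0854 0.0
```

>>> move_arm(moves=[[[0,-0.0005,-0.03,0,100],[0,-0.0005,-0.06,0,100],[0,-0.0005,-0.087,0,100],[0,-0.0005,-0.087,0,100],[0,-0.0005,-0.087,0,100]]])

```text
clock: 12.15
eef_pos: [0.4639, -0.2848, 0.1447]
tool_rot: [0.621, 0.784, 0.0, 0.0]
ft_force: [0.5, -0.5, -0.6]
grip_width: 0.0854
grasp_force: 0.0
```

>>> move_arm(moves=[[[0,0,0,0,60],[0,0,0,0,30],[0,0,0,0,15],[0,0,0,0,0],[0,0,0,0,0]]])

```text
clock: 12.78
eef_pos: [0.4638, -0.2848, 0.1444]
tool_rot: [0.622, 0.783, -0.0, 0.001]
ft_force: [-0.4, -1.5, 2.1]
grip_width: 0.007
grasp_force: 60.3
```

>>> move_arm(moves=[[[0,0,0,0,0],[0,0,0,0,0],[0,0,0,0,0]]])

```text
clock: 13.15
eef_pos: [0.4638, -0.2848, 0.1444]
tool_rot: [0.622, 0.783, -0.0, 0.001]
ft_force: [0.9, -0.8, 2.3]
grip_width: 0.0067
grasp_force: 60.3
```

```bash
python3 st.py
```

```text
13.15 [ 0.4638 -0.2848  0.1444] tool y 13.14 z [ 8.e-04 -6.e-04 -1.e+00] j [-0.55  0.38 -0.03  1.16 -0.    0.79] F [ 0.9 -0.8  2.3] T [-0.17 -0.12 -0.02] 0.0067 60.29426693916321
```

>>> move_arm(moves=[[[0,0,0.015,0,0],[0,0,0.045,0,0],[0,0,0.08,0,0],[0,0,0.1,0,0],[0,0,0.1,0,0]]])

```text
clock: 13.78
eef_pos: [0.4643, -0.2849, 0.2461]
tool_rot: [0.622, 0.783, 0.0, 0.002]
ft_force: [-0.1, -0.0, -1.5]
grip_width: 0.0069
grasp_force: 59.9
```

```bash
python3 st.py; python3 - <<'E'
from rc import *
from scipy.optimize import minimize
rois=[(cam("scene"),(292,190,50,40)),(cam("top"),(250,85,40,55))]
ms=[]
for c,(x,y,w,h) in rois:
    hsv=cv2.cvtColor(c["color"][y:y+h,x:x+w],cv2.COLOR_RGB2HSV); ms.append(((hsv[...,1]<100)&(hsv[...,2]>110)).astype(float))
    print(ms[-1].sum())
n=10; xs=np.linspace(-39,36,n+1)
peg=[[(xs[i],xs[i+1]),(-4,4),(160-np.tan(np.radians(5))*(xs[i]+xs[i+1])/2-4,160-np.tan(np.radians(5))*(xs[i]+xs[i+1])/2+4)] for i in range(n)]
boxes=peg+[[(35,75),(-20,20),(0,166)],[(-11,11),(95,117),(0,265)],[(-11,11),(-117,-95),(0,265)]]
for sel in((0,1),(1,),(0,)):
    def cost(p):
        e=0
        for k in sel:
            c,roi=rois[k]; l=cast(c,roi,boxes,[*p,0]);g=((l>=0)&(l<n))*1.
            e+=((cv2.GaussianBlur(g,(0,0),.8)-cv2.GaussianBlur(ms[k],(0,0),.8))**2).sum()
        return e
    x0=np.array([.677,.0366,-.27]);r=minimize(cost,x0,method="Nelder-Mead",options=dict(initial_simplex=[x0,x0+[.006,0,0],x0+[0,.006,0],x0+[0,0,.05]],xatol=1e-5))
    print(sel,r.x.round(4),np.degrees(r.x[2]).round(2),round(cost(x0),1),round(r.fun,1))
E
```

```text
13.775 [ 0.4643 -0.2849  0.2461] tool y 13.14 z [ 0.003  -0.0017 -1.    ] j [-0.55  0.32  0.15  1.4   0.    0.79] F [-0.1 -0.  -1.5] T [-0.03 -0.02 -0.  ] 0.0069 59.85739231109619
87.0
109.0
(0, 1) [ 0.676   0.0373 -0.2622] -15.02 7.7 6.0
(1,) [ 0.6779  0.0368 -0.2613] -14.97 6.0 4.1
(0,) [ 0.6745  0.038  -0.2663] -15.26 1.7 0.3
```

>>> move_arm(moves=[[[0.005,0.03,0,-5,0],[0.02,0.08,0,-10,0],[0.035,0.13,0,-15,0],[0.05,0.18,0,-20,0],[0.065,0.23,0,-25,0]]])

```text
clock: 14.5
eef_pos: [0.5278, -0.0529, 0.2423]
tool_rot: [0.777, 0.629, -0.001, -0.001]
ft_force: [1.0, -0.2, -1.1]
grip_width: 0.0066
grasp_force: 59.8
```

>>> move_arm(moves=[[[0.015,0.05,0,-3.2,0],[0.03,0.1,0,-3.2,0],[0.03,0.1,-0.03,-3.2,0],[0.03,0.1,-0.06,-3.2,0],[0.03,0.1,-0.06,-3.2,0]]])

```text
clock: 15.12
eef_pos: [0.5553, 0.0455, 0.1799]
tool_rot: [0.793, 0.609, -0.004, -0.003]
ft_force: [0.8, -0.3, -1.9]
grip_width: 0.0069
grasp_force: 59.8
```

>>> move_arm(moves=[[[0,0,0,0,0],[0,0,0,0,0],[0,0,0,0,0]]])

```text
clock: 15.5
eef_pos: [0.5592, 0.0453, 0.1853]
tool_rot: [0.794, 0.608, 0.001, 0.001]
ft_force: [0.2, 0.1, -1.5]
grip_width: 0.0068
grasp_force: 59.8
```

```bash
python3 - <<'E'
from fg import *
exec(open("st.py").read())
p=o["eef_pos"]; yw=np.arctan2(M[1,1],M[0,1]); print("pred",p[0]-.0004*np.sin(yw),p[1]+.0004*np.cos(yw),p[2]-.1324)
fit(["scene"],p[2]-.1324,[p[0],p[1],yw],"pics/g1.png")
fit(["scene","top"],p[2]-.1324,[p[0],p[1],yw],"pics/g2.png")
E
```

```text
15.5 [0.5592 0.0453 0.1853] tool y -15.08 z [ 2.2e-03  2.0e-04 -1.0e+00] j [0.08 0.38 0.08 1.27 0.   1.91] F [ 0.2  0.1 -1.5] T [-0.01  0.    0.03] 0.0068 59.778451323509216
pred 0.5593138092966398 0.04566174394989443 0.05286620798662836
fit [ 0.5575  0.0451 -0.252 ] yaw -14.44 cost 99.2 87.0
fit [ 0.5546  0.0463 -0.3211] yaw -18.4 cost 1308.5 1280.4
```

>>> move_arm(moves=[[[0.02,-0.0005,-0.0035,0,0],[0.04,-0.0025,-0.0035,0,0],[0.061,-0.0047,-0.0035,0,0],[0.061,-0.0047,-0.0035,0,0],[0.061,-0.0047,-0.0035,0,0]]])

```text
clock: 16.27
eef_pos: [0.6188, 0.0407, 0.1803]
tool_rot: [0.794, 0.608, -0.0, -0.0]
ft_force: [-0.1, 0.5, -1.8]
grip_width: 0.0069
grasp_force: 59.8
```

>>> move_arm(moves=[[[0,0,0,0,0],[0,0,0,0,0],[0,0,0,0,0]]])

```text
clock: 16.65
eef_pos: [0.6193, 0.0408, 0.1808]
tool_rot: [0.794, 0.608, 0.0, 0.0]
ft_force: [0.3, -0.4, -1.7]
grip_width: 0.0071
grasp_force: 59.8
```

```bash
cat >> st.py <<'E'
d=o["eef_pos"][:2]-[.6762,.0373]; X=np.array([.9657,-.2597]);Y=np.array([.2597,.9657])
print("peg frame TCP x %.4f y %.4f | hole y %.4f z-axis err %.4f"%(d@X,d@Y,d@Y+.0114,o["eef_pos"][2]-.0184-(.160-.0875*(d@X))))
E
python3 - <<'E'
from fg import *
exec(open("st.py").read())
p=o["eef_pos"]; yw=np.arctan2(M[1,1],M[0,1])
s=cam("scene"); t=cam("top")
z=p[2]-.1324
Rm=R.from_euler("z",yw).as_matrix(); og=np.array([p[0],p[1],z])+Rm@[0,.0004,0]
th=np.linspace(0,2*np.pi,13)[:-1]
im=s["color"].copy()
x0,y0,w,h=245,150,110,82; k=7
i=cv2.resize(im[y0:y0+h,x0:x0+w,::-1],None,fx=k,fy=k,interpolation=cv2.INTER_CUBIC)
for hy in(-.033,-.011,.011,.033):
    q=(proj(s,(np.c_[0*th+.004,hy+.008*np.cos(th),.114+.008*np.sin(th)])@Rm.T+og)-[x0,y0]+.5)*k
    cv2.polylines(i,[q.astype(int)],True,(0,255,0) if hy!=.011 else (255,0,255),1)
O=np.array([[-.004*0+.004,y,zz] for y,zz in((-.02,.158),(.02,.158),(.02,.128),(.046,.128),(.046,.1),(.012,.1),(.012,.03),(.075,.03),(.075,0),(-.012,0),(-.012,.1),(-.046,.1),(-.046,.128),(-.02,.128))])
q=(proj(s,O@Rm.T+og)-[x0,y0]+.5)*k; cv2.polylines(i,[q.astype(int)],True,(255,0,0),1)
cv2.imwrite("pics/g3.png",i)
E
```

```text
16.65 [0.6193 0.0408 0.1808] tool y -15.05 z [ 2.e-04  0.e+00 -1.e+00] j [ 0.07  0.51  0.26  1.33 -0.    1.9 ] F [ 0.3 -0.4 -1.7] T [-0.05  0.01  0.02] 0.0071 59.79736268520355
peg frame TCP x -0.0558 y -0.0114 | hole y -0.0000 z-axis err -0.0025
```

View pics/g3.png

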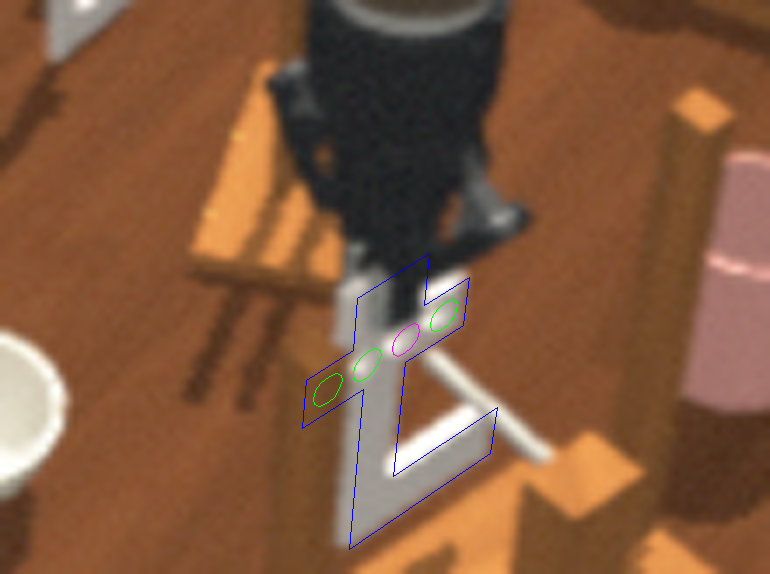

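The overlay lies on the plate. The peg's extension passes through hole 2 (hole px 406,340; peg extension ~409,335), about 1.5 mm high. I raise by that and insert along the peg.

>>> move_arm(moves=[[[0,0,0.0015,0,0],[0,0,0.0015,0,0],[0.01,-0.0027,0.0015,0,0],[0.018,-0.0048,0.001,0,0],[0.018,-0.0048,0.001,0,0]]])

```text
clock: 17.38
eef_pos: [0.6383, 0.0356, 0.1811]
tool_rot: [0.794, 0.608, -0.0, -0.0]
ft_force: [-0.6, 0.8, -1.0]
grip_width: 0.0068
grasp_force: 59.8
```

```bash
python3 st.py
```

```text
17.375 [0.6383 0.0356 0.1811] tool y -15.09 z [-1.e-04 -0.e+00 -1.e+00] j [ 0.06  0.54  0.33  1.35 -0.    1.89] F [-0.6  0.8 -1. ] T [ 0.    0.01 -0.01] 0.0068 59.786456823349
peg frame TCP x -0.0362 y -0.0115 | hole y -0.0001 z-axis err -0.0005
```

>>> move_arm(moves=[[[0.008,-0.0021,-0.0002,0,0],[0.016,-0.0042,-0.0009,0,0],[0.023,-0.0061,-0.0015,0,0],[0.023,-0.0061,-0.0015,0,0]]])

```text
clock: 17.88
eef_pos: [0.661, 0.0296, 0.1797]
tool_rot: [0.794, 0.608, -0.0, -0.0]
ft_force: [0.6, 0.9, -1.3]
grip_width: 0.0071
grasp_force: 59.8
```

```bash
python3 st.py
```

```text
17.875 [0.661  0.0296 0.1797] tool y -15.08 z [-2.e-04  0.e+00 -1.e+00] j [0.04 0.59 0.41 1.38 0.   1.88] F [ 0.6  0.9 -1.3] T [-0.05 -0.04  0.01] 0.0071 59.788586497306824
peg frame TCP x -0.0127 y -0.0114 | hole y 0.0000 z-axis err 0.0002
```

Now I lower until the hole's top rests on the peg.

>>> move_arm(moves=[[[0,0,-0.0015,0,0],[0,0,-0.003,0,0],[0,0,-0.003,0,0],[0,0,-0.003,0,0]]])

```text
clock: 18.38
eef_pos: [0.6604, 0.0299, 0.1772]
tool_rot: [0.794, 0.608, 0.0, 0.0]
ft_force: [0.1, 0.4, -0.6]
grip_width: 0.0066
grasp_force: 59.8
```

>>> move_arm(moves=[[[0,0,-0.0007,0,0],[0,0,-0.0007,0,0],[0,0,-0.0007,0,0]]])

```text
clock: 18.75
eef_pos: [0.6605, 0.0298, 0.1763]
tool_rot: [0.794, 0.608, -0.0, -0.0]
ft_force: [0.0, -0.7, -1.4]
grip_width: 0.007
grasp_force: 59.8
```

>>> move_arm(moves=[[[0,0,-0.0007,0,0],[0,0,-0.0007,0,0],[0,0,-0.0007,0,0]]])

```text
clock: 19.12
eef_pos: [0.6606, 0.0299, 0.1757]
tool_rot: [0.794, 0.608, 0.0, 0.0]
ft_force: [0.5, 0.4, -0.5]
grip_width: 0.007
grasp_force: 59.8
```

>>> move_arm(moves=[[[0,0,-0.0007,0,0],[0,0,-0.0007,0,0],[0,0,-0.0007,0,0]]])

```text
clock: 19.5
eef_pos: [0.6607, 0.0299, 0.1755]
tool_rot: [0.794, 0.608, 0.0, 0.0]
ft_force: [-0.4, -0.2, 3.0]
grip_width: 0.007
grasp_force: 60.4
```

>>> move_arm(moves=[[[0,0,0.0004,0,4],[0,0,0.0004,0,12],[0,0,0.0004,0,20],[0,0,0.0004,0,30],[0,0,0.0004,0,35]]])

```text
clock: 20.12
eef_pos: [0.6605, 0.0298, 0.1752]
tool_rot: [0.794, 0.608, -0.0, -0.0]
ft_force: [0.2, 0.7, -0.5]
grip_width: 0.0299
grasp_force: 0.0
```

>>> move_arm(moves=[[[0,0,0,0,35],[0,0,0,0,35],[0,0,0.01,0,35],[0,0,0.03,0,35],[0,0,0.06,0,35]]])

```text
clock: 20.75
eef_pos: [0.66, 0.0298, 0.2357]
tool_rot: [0.794, 0.608, -0.001, -0.0]
ft_force: [-0.0, 0.5, 0.1]
grip_width: 0.0297
grasp_force: 0.0
```

>>> move_arm(moves=[[[0,0,0.05,0,35],[-0.05,0.0,0.1,0,35],[-0.1,0.0,0.11,0,35],[-0.15,0.0,0.11,0,35],[-0.2,0.05,0.11,0,35]]])

```text
clock: 21.38
eef_pos: [0.465, 0.0727, 0.347]
tool_rot: [0.795, 0.606, 0.001, 0.001]
ft_force: [1.1, 0.9, 0.3]
grip_width: 0.0302
grasp_force: 0.0
```

>>> move_arm(moves=[[[-0.03,0.05,0,0,35],[-0.04,0.1,0,0,35],[-0.04,0.13,0,0,35],[-0.04,0.13,0,0,35],[-0.04,0.13,0,0,35]]])

```text
clock: 22.0
eef_pos: [0.4263, 0.2037, 0.3459]
tool_rot: [0.794, 0.608, 0.0, 0.0]
ft_force: [0.8, -0.1, -0.3]
grip_width: 0.0296
grasp_force: 0.0
```

```bash
python3 st.py; python3 - <<'E'
from h import *
s=cam("scene");t=cam("top")
a=cv2.resize(s["color"][140:290,240:380,::-1],(500,536),interpolation=cv2.INTER_CUBIC)
b=cv2.resize(t["color"][60:211,220:305,::-1],(300,536),interpolation=cv2.INTER_CUBIC)
cv2.imwrite("pics/z1.png",np.hstack([a,b]))
E
```

```text
22.0 [0.4263 0.2037 0.3459] tool y -15.06 z [ 6.e-04 -2.e-04 -1.e+00] j [ 0.45  0.17  0.21  1.61 -0.    2.28] F [ 0.8 -0.1 -0.3] T [0.04 0.04 0.02] 0.0296 0.0
peg frame TCP x -0.2845 y 0.0958 | hole y 0.1072 z-axis err 0.1426
```

View pics/z1.png

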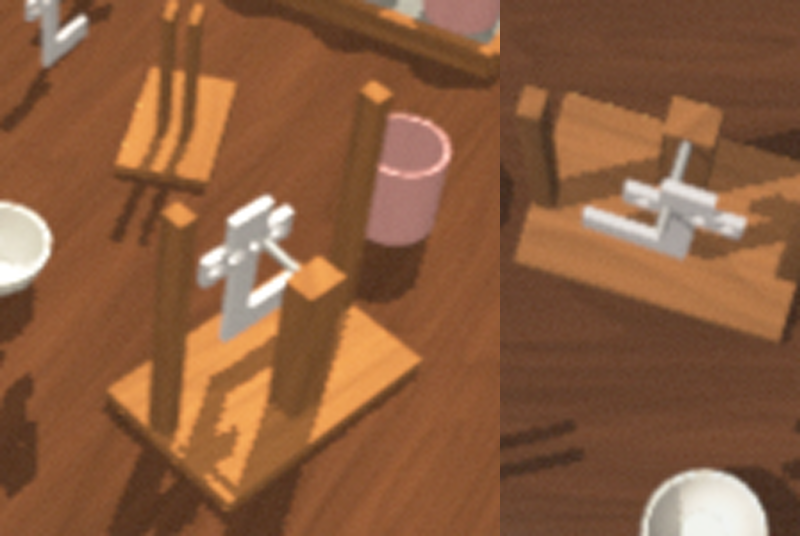

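The gauge hangs on the peg by its third hole, clear of the gripper. I check that it is level and still, then hand in.

```bash
python3 - <<'E'
from h import *
prev=None
for i in range(60):
    c=cam("scene")["color"][180:250,285:330].astype(float)
    if i%6==0:
        if prev is not None: print(np.abs(c-prev).max().round(0),end=" ")
        prev=c
from fg import *
fit(["scene"],.043,[.661,.0298,np.radians(-15)],"pics/z2.png",True,140)
exec(open("st.py").read())
E
```

```text
11.0 14.0 12.0 13.0 11.0 11.0 10.0 11.0 11.0 fit [ 0.6556  0.0298 -0.1716  0.0465] yaw -9.83 cost 127.4 33.7
25.15 [0.4263 0.204  0.3453] tool y -15.06 z [-1.e-04 -0.e+00 -1.e+00] j [0.45 0.17 0.21 1.61 0.   2.28] F [0.2 0.2 0. ] T [0.   0.03 0.01] 0.0297 0.0
peg frame TCP x -0.2846 y 0.0961 | hole y 0.1075 z-axis err 0.1420
```

```bash
python3 -c "
from workcell import job
print(job.job_done())"
```

```text
the job is handed in; nothing more can be done
None
```

The gauge was stood and released in the block's slot, regripped across its faces, and hung on the peg by hole 2; it was still when I handed in at about 25 s, and it looked level by eye, since the final pose fit was spoiled by the post hiding part of the plate.

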